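# Unlock and slide the tube cutter's length stop to its end stop

### The job

The blue length stop on the tube cutter's rail is locked. Press the red button on top of it with a fingertip and keep it held down while you push the stop along the rail, away from the cutter, until it rests against the yellow end stop; only then let the button come up, so that the stop is locked there, and draw the hand clear. Press and push only, grasp nothing, and leave the loose things on the board where they are.

Things in the scene. Friction and masses are not known exactly. Their poses are not given: they have to be found in the camera images.
- jig: Tube-cutting jig fixed on the table, turned and shifted from run to run: plywood board 300 (x) x 560 (y) x 18 mm, origin at the centre of its underside, z up. An aluminium rail, 40 wide, top 38 mm above the table, runs along its y axis at x = +30 mm. A steel lever cutter, up to 240 mm high, stands across the board at y = -230 to -180 mm. A 30 mm high trough lies along x = -45 mm.
- carriage (a joint): Position of the blue length stop (carriage) along the rail, m; grows along the jig's +y, away from the cutter. 0 nearest cutter, 0.180 hard against the yellow end stop; starts at 0.005 to 0.085. A toothed catch (a notch every 4 mm) locks it while the button is up, last notch 0.1795; with the button down it slides against about 2 N of friction.
- carriage_top (a point): Centre of the blue carriage's deck, under the button, 66 mm above the table; axes as the jig's. Carriage 64 (x) x 90 (y) mm. Two upright blue lips, 50 wide (x), cross the deck with inner faces at y = -34 and +34 mm from here, tops 83 mm above the table: a closed fingertip fits between and can push the lip ahead. A steel flag plate sticks out to x = -102 mm at y = -40, top 62 mm high.
- button (a joint): How far the red button is pressed, m: about 0 when up (catch in, carriage locked), 0.007 fully down. It takes 5 N before it starts to move and 8 N to be fully down; the carriage is free only while it is down 5 mm or more, so press it to the bottom. It springs back by itself and catches in the nearest notch.
- button_top (a point): Centre of the flat top of the red button, 30 (x) x 44 (y) mm, on the carriage; 78 mm above the table when up, 71 mm when fully down. It goes along with the carriage and moves straight down when pressed.
- end_stop (a point): Top centre of the yellow end stop's face that the carriage comes to rest against, 62 mm above the table; the carriage centre is then 49 mm short of it along the jig's y axis.
- sleeve: Bystander: cut lilac plastic sleeve, 26 mm across, 35 mm high, standing on the board; origin at the centre of its underside.
- oil: Bystander: white bottle, 40 mm across, 95 mm high, standing on the board; origin at the centre of its underside.
- carton: Bystander: small open cardboard box 75 x 100 x 45 mm on the board; origin at the centre of its underside.

How it is judged:
On the way, in this order (a step that is already met when the one before it is completed fails the run):
1. the red button is pressed down (value of joint button above 0.0045 m), for 0.1 s.
2. the length stop has come up against the end stop with the button still held down (value of joint carriage above 0.177 m and value of joint button above 0.0045 m), for 0.1 s.
At the end, for the whole second after the job is handed in: the length stop stands within 3 mm of the end stop, at rest, with the red button up again (less than 1 mm down) so that it is locked (value of joint carriage above 0.177 m and value of joint button below 0.001 m and velocity of joint carriage below 0.01 m/s); the robot touches nothing.
It fails at once if the button came up, or the length stop was forced along, part-way between its start and the end stop (value of joint button below 0.002 m and value of joint carriage between 0.092 and 0.172 m).
It fails at once if a loose thing on the board was moved or lifted by more than 15 mm, or tipped (distance of any of sleeve, oil, carton from where it was at the start of the episode above 0.015 m or angle between any of sleeve, oil, carton's own z axis and vertical above 0.5 rad).
It also fails if it takes over 32 s, if anything falls off the work surface, if the arm or the gripper's body presses on something with over 40 N, if the wrist force passes 120 N, or if a joint passes its speed limit or range.

### The arm

A 6-joint arm with a two-finger parallel gripper is mounted at the origin on the work surface. World frame = base frame: x ahead of the robot, y to its left, z up, the work surface at z = 0. Lengths are in m, angles in rad, forces in N, time in s.
With the tool pointing down it reaches from about 0.375 to 0.975 m from the base axis. Payload 3.8 kg.
Tool frame: the origin (TCP) lies midway between the tips of the shut fingers; the grasp point (between the pads) lies 19 mm behind it; z points along the fingers, y is the line along which they close (so a half turn about z gives the same grasp; the last joint's range is limited). The gripper opens to 85 mm and grips with 20 to 120 N. Pads are 22 mm wide; open, the fingers measure 114 mm over their backs; the gripper's body (76 mm by 85 mm) begins 54 mm behind the grasp point. The pads swing forward as they close: fully open they stand 13 mm farther back than shut.
Start: joints at [1.257, 0.264, 1.604, -0, 1.274, -0.037], TCP at [0.184, 0.649, 0.231] pointing down, gripper open.
Joint ranges: [-2.63, 2.63], [-0.94, 2.18], [0.31, 2.57], [-1.31, 4.45], [0, 2.66], [-2.55, 2.55]. Speed limits (rad/s): [2.57, 2.57, 3.14, 3.14, 3.14, 3.14].

### API

Orientations are given as a rotation vector (axis times angle).
In Python, from workcell import bot, imaging gives the robot as it stands.
- The arm moves only by the tool step_arm, never from a script. Its argument "series" is a list of rows, each an object of numbers: "grip": the closure, from -1 (fully open) to 1 (shut); "x", "y", "z": the shift along the tool's x, y, z normalised to -1 to 1, where 1 is 500 mm; "ax", "ay", "az": the turn, a rotation vector about the tool's x, y, z normalised to -1 to 1, where 1 is 30 degrees. A call has 1 to 12 rows; each row is the pose to reach, as a shift and turn from the pose commanded when the call began, along the tool's axes at that moment; what a row does not reach only later rows make up. A row lasts 1/10 s, in which the tool goes at most 50 mm and 8.59 degrees, less where a joint would pass 70% of its speed; a pose out of reach is approached as far as the arm can. A call with a number of a shift or a turn outside -1 to 1 is refused whole. A call with a gripper value outside its range is refused whole. The fingers move at their own pace and stop on an object; "force" is the grip in N (left out, the last holds). Time passes only in rows, so rows that repeat a pose let the fingers close. It gives the time, the measured TCP pose, the force, the opening and the grip force at its end, in the units of the state.
- bot.read_state(): the state, without advancing time (a new reading comes with each control period).
- imaging.read_camera(name): name is "scene" or "top"; returns a dict with "img" (400x640x3 uint8, red, green, blue), "fx", "fy", "cx", "cy" (pixels), "R" (3x3) and "t" (3): a world point X has camera coordinates R X + t. Camera axes: x right, y down, z forward; pixel columns grow to the right and rows downward; lengths in m; the calibration is good to about 2 mm. A picture is of the moment at which its call begins. There is no depth.
- bot.finish_job(): hands the job in; it is judged then, once.
The state is a dict: "time": time; "q": joint angles; "joint_vel": joint speeds; "joint_torque": joint torques, N m; "tool_pos": TCP position; "tcp_rot": TCP orientation; "wrist_force": force on the tool from outside, world axes, zero at the start; "torque": the same for the moment, N m; "width": opening from 0.0 (shut) to 1.0 (fully open); "grip_force": force on a finger pad.
Only numpy, scipy, OpenCV 4.12 (cv2) and the standard library are available. Lean on these libraries where they do the work, as an engineer would, in place of code of your own. Each camera call takes 0.05 s, during which the arm holds its last target. There are 200 camera calls.

## Working session

There is one attempt and no reset: what is moved stays moved. The work goes in short steps, Python scripts to look and compute and a tool call to move; the robot and the scene stay as the last step left them, time stands still between calls to the robot, and variables do not carry over. Pictures are saved under pics/ and viewed, at most 10 in all, crops included, and the job is handed in when it is done.

Besides the shell and the picture viewer there is one more tool, called after "Call:" as name([rows], argument=value, ...), one row to a line, values as JSON. step_arm: Moves the arm, as the interface text tells. Scaled input: -1 to 1 covers 500 mm each way for a shift and 30 degrees each way for a turn. Its arguments: {"type":"object","properties":{"series":{"type":"array","items":{"type":"object","properties":{"grip":{"type":"number"},"x":{"type":"number","minimum":-1,"maximum":1},"y":{"type":"number","minimum":-1,"maximum":1},"z":{"type":"number","minimum":-1,"maximum":1},"ax":{"type":"number","minimum":-1,"maximum":1},"ay":{"type":"number","minimum":-1,"maximum":1},"az":{"type":"number","minimum":-1,"maximum":1}}}},"force":{"type":"number"}},"required":["series"]}

```bash
mkdir -p pics; python3 - <<'E'
from workcell import bot, imaging
import cv2
s=bot.read_state();print({k:s[k] for k in('time','tool_pos','tcp_rot','wrist_force','width')})
for n in('scene','top'):
    c=imaging.read_camera(n);cv2.imwrite(f'pics/{n}0.png',c['img'][:,:,::-1]);print(n,c['fx'],c['cx'],c['cy'],c['R'],c['t'])
E
```

```text
{'time': 0.0, 'tool_pos': array([0.18422885, 0.64860301, 0.22995663]), 'tcp_rot': array([-0.43335436, -3.11116908,  0.0034718 ]), 'wrist_force': array([-0.10044992,  0.15764421,  0.48198645]), 'width': 1.004527782053315}
scene 413.68346892080126 321.95063565929047 192.64852718912869 [[ 0.85784434  0.51384044 -0.00843142]
 [ 0.3918621  -0.66464287 -0.6361556 ]
 [-0.33248636  0.54241852 -0.77151472]] [-0.51010991 -0.07398054  0.81121949]
top 385.0419048773332 320.70804459275394 194.60687417880243 [[ 0.01640499 -0.99970511 -0.01790458]
 [-0.98541035 -0.01313133 -0.16968798]
 [ 0.16940283  0.02042709 -0.98533518]] [0.10589211 0.51678661 0.65060451]
```

View pics/top0.png

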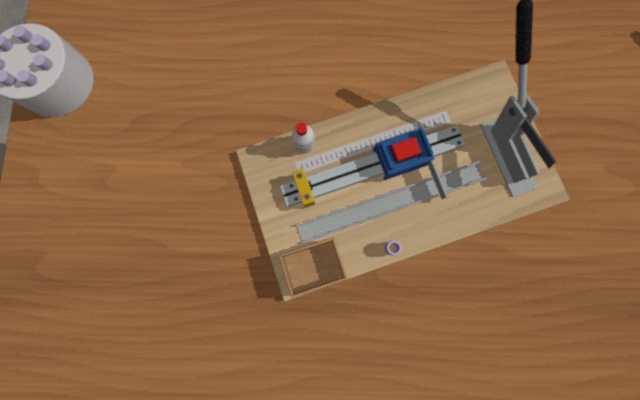

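View pics/scene0.png

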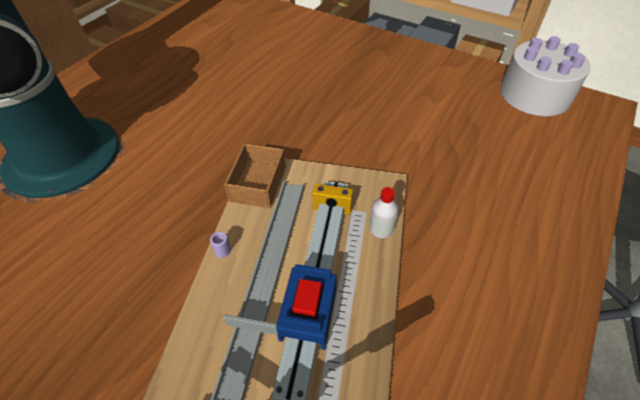

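The top view shows the red button at about (407,149), the yellow end stop at (303,188), and the board corners at (237,150), (505,62), (569,198) and (285,300). The scene view shows the button at (307,297) and the bottle beside the end stop at (384,212). Next I'll compute positions.

```bash
cat > h.py <<'E'
import numpy as np, cv2
from workcell import bot, imaging
from scipy.spatial.transform import Rotation as Ro
def ray(c,u,z):
    d=c['R'].T@np.array([(u[0]-c['cx'])/c['fx'],(u[1]-c['cy'])/c['fy'],1]); o=-c['R'].T@c['t']
    return (o+d*(z-o[2])/d[2])[:2]
def blob(c,lo,hi,box):
    m=cv2.inRange(cv2.cvtColor(c['img'],cv2.COLOR_RGB2HSV),lo,hi)
    k=np.zeros_like(m);x0,y0,x1,y1=box;k[y0:y1,x0:x1]=1;m*=k
    n,l,s,ce=cv2.connectedComponentsWithStats(m);i=1+np.argmax(s[1:,4])
    p=np.argwhere(l==i)[:,::-1].astype(np.float32)
    return ce[i],cv2.minAreaRect(p),s[i,4]
E
python3 - <<'E'
from h import *
np.set_printoptions(precision=4,suppress=True)
t=imaging.read_camera('top');s=imaging.read_camera('scene')
for c,b,yb in((t,(370,110,450,190),(270,150,330,220)),(s,(270,260,350,340),(300,170,365,225))):
    ce,r,a=blob(c,(0,150,100),(6,255,255),b);print('red',ce,r,a,ray(c,ce,.078))
    print(' corners',*[ray(c,p,.078) for p in cv2.boxPoints(r)])
    ce,r,a=blob(c,(18,130,80),(32,255,255),yb);print('yel',ce,r,a,*[ray(c,p,.062) for p in cv2.boxPoints(r)])
P=[ray(t,u,.018) for u in((237,150),(505,62),(569,198),(285,300))]
print('board',*P,'centre',np.mean(P,0))
for a,b in((1,0),(2,3)): d=P[b]-P[a];print(np.degrees(np.arctan2(d[1],d[0])),np.hypot(*d))
for a,b in((3,0),(2,1)): d=P[b]-P[a];print(np.degrees(np.arctan2(d[1],d[0]))-0,np.hypot(*d))
print(Ro.from_rotvec(bot.read_state()['tcp_rot']).as_matrix())
E
```

```text
red [405.846  149.3535] ((405.82879638671875, 149.37673950195312), (16.73688507080078, 24.22751808166504), 69.44395446777344) 396 [ 0.5918 -0.0347]
 corners [ 0.598  -0.0099] [ 0.6139 -0.0498] [ 0.5855 -0.0593] [ 0.5698 -0.0196]
yel [303.3606 187.8365] ((303.5368347167969, 187.54673767089844), (38.275306701660156, 13.360601425170898), 70.20112609863281) 416 [0.5528 0.1673] [0.5614 0.145 ] [0.4967 0.1207] [0.4884 0.1426]
red [306.5862 297.6932] ((306.12841796875, 297.3323974609375), (23.71923065185547, 33.9169921875), 10.885526657104492) 766 [ 0.5953 -0.0383]
 corners [ 0.5889 -0.0642] [ 0.5705 -0.0212] [ 0.6005 -0.011 ] [ 0.6171 -0.0542]
yel [332.3128 196.6143] ((331.75775146484375, 198.744140625), (41.5456428527832, 26.853343963623047), 7.907163143157959) 796 [0.5157 0.0947] [0.4919 0.1442] [0.5557 0.1676] [0.576  0.1175]
board [0.6048 0.2767] [ 0.7909 -0.2462] [ 0.5196 -0.3463] [0.3268 0.1751] centre [ 0.5605 -0.0352]
109.59418817005822 0.5549504651801263
110.28474633878783 0.5559239190564448
20.065857814803373 0.2958852855403132
20.26164236033122 0.2891947636848445
[[-0.9619  0.2732 -0.0004]
 [ 0.2732  0.9619 -0.0014]
 [ 0.     -0.0014 -1.    ]]
```

Call:
step_arm([
  {"x":-0.57,"y":-0.54,"z":0,"az":0.9,"grip":1},
  {"x":-0.57,"y":-0.54,"z":0,"az":0.9,"grip":1},
  {"x":-0.57,"y":-0.54,"z":0,"az":0.9,"grip":1},
  {"x":-0.57,"y":-0.54,"z":0,"az":0.9,"grip":1},
  {"x":-0.57,"y":-0.54,"z":0,"az":0.9,"grip":1},
  {"x":-0.57,"y":-0.54,"z":0,"az":0.9,"grip":1},
  {"x":-0.57,"y":-0.54,"z":0,"az":0.9,"grip":1},
  {"x":-0.57,"y":-0.54,"z":0,"az":0.9,"grip":1},
  {"x":-0.57,"y":-0.54,"z":0,"az":0.9,"grip":1},
  {"x":-0.57,"y":-0.54,"z":0,"az":0.9,"grip":1},
])

```text
validation failed for argument at $.se...
```

```bash
cat >> h.py <<'E'
def to(x,y,z,yaw):  # tool-frame move, normalised, to a downward pose with tool y at yaw (deg)
    s=bot.read_state();R=Ro.from_rotvec(s['tcp_rot']).as_matrix()
    a=np.radians(yaw);ty=np.array([np.cos(a),np.sin(a),0]);tz=np.array([0,0,-1.])
    T=np.stack([np.cross(ty,tz),ty,tz],1)
    print('t',s['time'],'pos',s['tool_pos'],'F',s['wrist_force'],'w',s['width'])
    print('shift',R.T@(np.array([x,y,z])-s['tool_pos'])/.5,'turn',np.degrees(Ro.from_matrix(R.T@T).as_rotvec())/30)
np.set_printoptions(precision=4,suppress=True)
E
python3 -c "
from h import *
to(.588,-.023,.13,20)"
```

```text
t 0.2 pos [0.1843 0.6489 0.2304] F [-0.6021 -0.2942 -0.0664] w 0.9982719212127433
shift [-1.1438 -1.0717  0.2024] turn [-0.0026  0.0013  1.8048]
```

The call was refused before anything moved: the clock only shows the camera time. I'll retry with one small row to find out why.

Call:
step_arm([
  {"x":-0.1,"y":-0.1,"z":0.0,"ax":0.0,"ay":0.0,"az":0.1,"grip":1.0},
])

```text
time: 0.3
tool_pos: [0.2069, 0.6086, 0.2302]
tcp_rot: [-0.51, -3.098, -0.002]
wrist_force: [1.0, -0.1, -0.3]
width: 0.854
grip_force: 0.0
```

A full row goes through, so I'll send every key in every row.

Call:
step_arm([
  {"x":-0.53,"y":-0.46,"z":0.0,"ax":0.0,"ay":0.0,"az":0.9,"grip":1.0},
  {"x":-0.53,"y":-0.46,"z":0.0,"ax":0.0,"ay":0.0,"az":0.9,"grip":1.0},
  {"x":-0.53,"y":-0.46,"z":0.0,"ax":0.0,"ay":0.0,"az":0.9,"grip":1.0},
  {"x":-0.53,"y":-0.46,"z":0.0,"ax":0.0,"ay":0.0,"az":0.9,"grip":1.0},
  {"x":-0.53,"y":-0.46,"z":0.0,"ax":0.0,"ay":0.0,"az":0.9,"grip":1.0},
  {"x":-0.53,"y":-0.46,"z":0.0,"ax":0.0,"ay":0.0,"az":0.9,"grip":1.0},
  {"x":-0.53,"y":-0.46,"z":0.0,"ax":0.0,"ay":0.0,"az":0.9,"grip":1.0},
  {"x":-0.53,"y":-0.46,"z":0.0,"ax":0.0,"ay":0.0,"az":0.9,"grip":1.0},
])

```text
time: 1.1
tool_pos: [0.3876, 0.2976, 0.2313]
tcp_rot: [1.232, 2.888, -0.002]
wrist_force: [0.0, 1.1, 0.2]
width: -0.001
grip_force: 0.0
```

```bash
python3 -c "
from h import *
to(.588,-.023,.13,20)"
```

```text
t 1.1 pos [0.3876 0.2976 0.2313] F [0.0243 1.1049 0.1833] w -0.0007901120386185372
shift [-0.7399 -0.1541  0.2044] turn [0.     0.0047 0.7925]
```

Call:
step_arm([
  {"x":-0.74,"y":-0.154,"z":0.0,"ax":0.0,"ay":0.005,"az":0.79,"grip":1.0},
  {"x":-0.74,"y":-0.154,"z":0.0,"ax":0.0,"ay":0.005,"az":0.79,"grip":1.0},
  {"x":-0.74,"y":-0.154,"z":0.0,"ax":0.0,"ay":0.005,"az":0.79,"grip":1.0},
  {"x":-0.74,"y":-0.154,"z":0.0,"ax":0.0,"ay":0.005,"az":0.79,"grip":1.0},
  {"x":-0.74,"y":-0.154,"z":0.0,"ax":0.0,"ay":0.005,"az":0.79,"grip":1.0},
  {"x":-0.74,"y":-0.154,"z":0.0,"ax":0.0,"ay":0.005,"az":0.79,"grip":1.0},
  {"x":-0.74,"y":-0.154,"z":0.0,"ax":0.0,"ay":0.005,"az":0.79,"grip":1.0},
  {"x":-0.74,"y":-0.154,"z":0.2,"ax":0.0,"ay":0.005,"az":0.79,"grip":1.0},
  {"x":-0.74,"y":-0.154,"z":0.2,"ax":0.0,"ay":0.005,"az":0.79,"grip":1.0},
  {"x":-0.74,"y":-0.154,"z":0.2,"ax":0.0,"ay":0.005,"az":0.79,"grip":1.0},
  {"x":-0.74,"y":-0.154,"z":0.2,"ax":0.0,"ay":0.005,"az":0.79,"grip":1.0},
  {"x":-0.74,"y":-0.154,"z":0.2,"ax":0.0,"ay":0.005,"az":0.79,"grip":1.0},
])

```text
time: 2.3
tool_pos: [0.589, -0.0159, 0.1335]
tcp_rot: [-1.791, -2.581, -0.004]
wrist_force: [0.4, 0.5, 0.6]
width: 0.004
grip_force: 0.0
```

```bash
python3 -c "
from h import *
to(.588,-.023,.085,20)
for n,b in(('top',(330,90,450,200)),('scene',(220,180,400,360))):
    c=imaging.read_camera(n);x0,y0,x1,y1=b
    im=cv2.resize(c['img'][y0:y1,x0:x1],(400,400*(y1-y0)//(x1-x0)),interpolation=3);cv2.imwrite('pics/'+n+'1.png',im[:,:,::-1])
a=cv2.imread('pics/top1.png');b=cv2.imread('pics/scene1.png');b=cv2.resize(b,(400,400));a=cv2.resize(a,(436,400));b=b[:,:364];cv2.imwrite('pics/both1.png',cv2.hconcat([a,b]))
"
```

```text
t 2.3 pos [ 0.589  -0.0159  0.1335] F [0.3648 0.4814 0.5753] w 0.003860256263438
shift [-0.0128 -0.0071  0.097 ] turn [ 0.0044 -0.0031  0.0164]
```

View pics/both1.png

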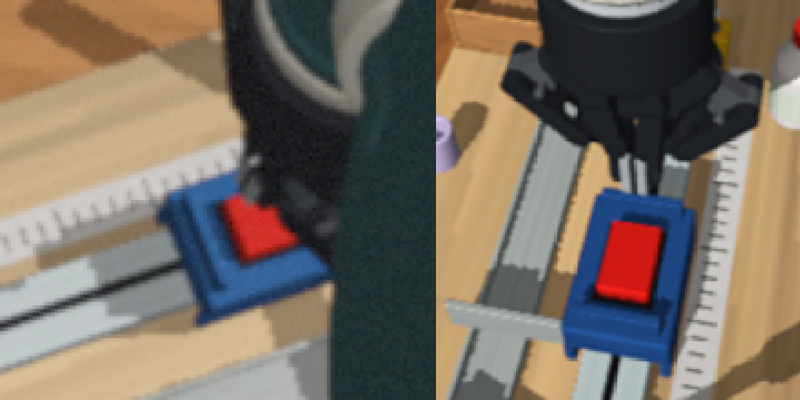

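The left crop (top camera) shows the shut fingertip over the far half of the red button. The right crop (scene camera) shows the tip still above the deck, with the tool aligned to the rail. Before pushing, I'll check how much room the bottle leaves at the end position.

```bash
python3 -c "
from h import *
t=imaging.read_camera('top');s=imaging.read_camera('scene')
a=np.radians(20);J=np.array([[np.cos(a),np.sin(a)],[-np.sin(a),np.cos(a)]])
b=np.array([.593,-.0365])
for p in (ray(t,(301,128),.113),ray(s,(388,192),.113),ray(s,(383,227),.018)): print('bottle rel button jig',J@(p-b))
print('end finger rel', [0,.132+.014])
to(.588,-.023,.085,20)"
```

```text
bottle rel button jig [0.0849 0.1645]
bottle rel button jig [0.0872 0.1635]
bottle rel button jig [0.0895 0.1685]
end finger rel [0, 0.14600000000000002]
t 2.5 pos [ 0.5892 -0.0161  0.1341] F [-0.0101 -0.6097  0.2546] w 0.0011161535328358997
shift [-0.0121 -0.0075  0.0981] turn [ 0.007  -0.0014  0.0168]
```

The bottle's side starts about 67 mm off the rail axis, and the gripper's linkages reach about 65 mm sideways near the bottle's height. That's too tight, so I'll turn the tool a quarter so the linkages lie along the rail.

Call:
step_arm([
  {"x":0.0,"y":0.0,"z":0.0,"ax":0.0,"ay":0.0,"az":1.0,"grip":1.0},
  {"x":0.0,"y":0.0,"z":0.0,"ax":0.0,"ay":0.0,"az":1.0,"grip":1.0},
  {"x":0.0,"y":0.0,"z":0.0,"ax":0.0,"ay":0.0,"az":1.0,"grip":1.0},
  {"x":0.0,"y":0.0,"z":0.0,"ax":0.0,"ay":0.0,"az":1.0,"grip":1.0},
])

```text
time: 2.9
tool_pos: [0.5884, -0.0165, 0.133]
tcp_rot: [-2.402, -2.023, -0.004]
wrist_force: [-0.3, -1.0, 0.0]
width: 0.0
grip_force: 0.0
```

Call:
step_arm([
  {"x":0.0,"y":0.0,"z":0.0,"ax":0.0,"ay":0.0,"az":1.0,"grip":1.0},
  {"x":0.0,"y":0.0,"z":0.0,"ax":0.0,"ay":0.0,"az":1.0,"grip":1.0},
  {"x":0.0,"y":0.0,"z":0.0,"ax":0.0,"ay":0.0,"az":1.0,"grip":1.0},
  {"x":0.0,"y":0.0,"z":0.0,"ax":0.0,"ay":0.0,"az":1.0,"grip":1.0},
  {"x":0.0,"y":0.0,"z":0.0,"ax":0.0,"ay":0.0,"az":1.0,"grip":1.0},
])

```text
time: 3.4
tool_pos: [0.5883, -0.0165, 0.1328]
tcp_rot: [-2.841, -1.339, -0.003]
wrist_force: [0.1, 0.8, 0.3]
width: 0.001
grip_force: 0.0
```

```bash
python3 -c "
from h import *
to(.589,-.025,.095,-70)"
```

```text
t 3.4 pos [ 0.5883 -0.0165  0.1328] F [0.0613 0.8101 0.2626] w 0.0005364232783683964
shift [-0.0125  0.0119  0.0756] turn [-0.0021 -0.0039  1.0156]
```

Call:
step_arm([
  {"x":-0.013,"y":0.012,"z":0.0,"ax":0.0,"ay":0.0,"az":1.0,"grip":1.0},
  {"x":-0.013,"y":0.012,"z":0.0,"ax":0.0,"ay":0.0,"az":1.0,"grip":1.0},
  {"x":-0.013,"y":0.012,"z":0.0,"ax":0.0,"ay":0.0,"az":1.0,"grip":1.0},
  {"x":-0.013,"y":0.012,"z":0.04,"ax":0.0,"ay":0.0,"az":1.0,"grip":1.0},
  {"x":-0.013,"y":0.012,"z":0.075,"ax":0.0,"ay":0.0,"az":1.0,"grip":1.0},
  {"x":-0.013,"y":0.012,"z":0.075,"ax":0.0,"ay":0.0,"az":1.0,"grip":1.0},
  {"x":-0.013,"y":0.012,"z":0.075,"ax":0.0,"ay":0.0,"az":1.0,"grip":1.0},
])

```text
time: 4.1
tool_pos: [0.5882, -0.0254, 0.0943]
tcp_rot: [-3.089, -0.559, 0.001]
wrist_force: [-0.2, -0.5, 0.6]
width: -0.001
grip_force: 0.0
```

```bash
python3 -c "
from h import *
to(.589,-.025,.071,-70)
for n,b in(('top',(330,90,450,200)),('scene',(220,180,400,360))):
    c=imaging.read_camera(n);x0,y0,x1,y1=b
    im=cv2.resize(c['img'][y0:y1,x0:x1],(400,400),interpolation=3);cv2.imwrite('pics/'+n+'2.png',im[:,:,::-1])
cv2.imwrite('pics/both2.png',cv2.hconcat([cv2.imread('pics/top2.png'),cv2.imread('pics/scene2.png')]))
"
```

```text
t 4.1 pos [ 0.5882 -0.0254  0.0943] F [-0.1596 -0.4595  0.6376] w -0.0014374078377410997
shift [ 0.0019 -0.0001  0.0465] turn [-0.0047  0.0008  0.0176]
```

View pics/both2.png

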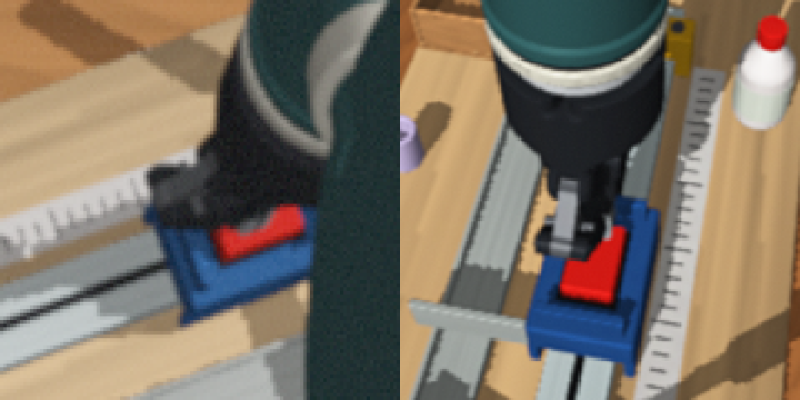

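The scene crop shows the linkages now lined up along the rail over the red button, with the bottle at (770,75) well clear to the right. The fingertip stands above the far part of the button, inside the lips. Now I'll press.

Call:
step_arm([
  {"x":0.002,"y":0.0,"z":0.02,"ax":0.0,"ay":0.0,"az":0.0,"grip":1.0},
  {"x":0.002,"y":0.0,"z":0.032,"ax":0.0,"ay":0.0,"az":0.0,"grip":1.0},
  {"x":0.002,"y":0.0,"z":0.036,"ax":0.0,"ay":0.0,"az":0.0,"grip":1.0},
  {"x":0.002,"y":0.0,"z":0.04,"ax":0.0,"ay":0.0,"az":0.0,"grip":1.0},
  {"x":0.002,"y":0.0,"z":0.044,"ax":0.0,"ay":0.0,"az":0.0,"grip":1.0},
  {"x":0.002,"y":0.0,"z":0.048,"ax":0.0,"ay":0.0,"az":0.0,"grip":1.0},
  {"x":0.002,"y":0.0,"z":0.048,"ax":0.0,"ay":0.0,"az":0.0,"grip":1.0},
])

```text
time: 4.9
tool_pos: [0.5898, -0.0252, 0.0711]
tcp_rot: [-3.09, -0.557, -0.0]
wrist_force: [-0.3, 0.4, 6.8]
width: -0.002
grip_force: 3.7
```

Call:
step_arm([
  {"x":0.0,"y":0.0,"z":0.003,"ax":0.0,"ay":0.0,"az":0.0,"grip":1.0},
  {"x":0.0,"y":0.0,"z":0.006,"ax":0.0,"ay":0.0,"az":0.0,"grip":1.0},
  {"x":0.0,"y":0.0,"z":0.006,"ax":0.0,"ay":0.0,"az":0.0,"grip":1.0},
])

```text
time: 5.2
tool_pos: [0.5904, -0.0258, 0.0709]
tcp_rot: [-3.091, -0.558, -0.002]
wrist_force: [-6.6, -2.3, 21.7]
width: -0.001
grip_force: 10.8
```

The button is at the bottom with about 22 N on it. Now I'll push along the tool's −y, which is the jig's +y.

Call:
step_arm([
  {"x":0.0,"y":-0.01,"z":0.0,"ax":0.0,"ay":0.0,"az":0.0,"grip":1.0},
  {"x":0.0,"y":-0.025,"z":0.0,"ax":0.0,"ay":0.0,"az":0.0,"grip":1.0},
  {"x":0.0,"y":-0.045,"z":0.0,"ax":0.0,"ay":0.0,"az":0.0,"grip":1.0},
  {"x":0.0,"y":-0.065,"z":0.0,"ax":0.0,"ay":0.0,"az":0.0,"grip":1.0},
  {"x":0.0,"y":-0.08,"z":0.0,"ax":0.0,"ay":0.0,"az":0.0,"grip":1.0},
  {"x":0.0,"y":-0.08,"z":0.0,"ax":0.0,"ay":0.0,"az":0.0,"grip":1.0},
])

```text
time: 5.8
tool_pos: [0.5763, 0.0124, 0.0709]
tcp_rot: [-3.09, -0.559, -0.002]
wrist_force: [-7.6, -0.8, 20.9]
width: 0.001
grip_force: 10.6
```

```bash
python3 -c "
from h import *
a=np.radians(20);J=np.array([[np.cos(a),np.sin(a)],[-np.sin(a),np.cos(a)]])
s=bot.read_state();print('tip rel button start, jig',J@(s['tool_pos'][:2]-[.593,-.0365]),s['tool_pos'][2],J@s['wrist_force'][:2],s['wrist_force'])
c=imaging.read_camera('scene')
cv2.imwrite('pics/s3.png',cv2.resize(c['img'][130:350,190:430],None,fx=2.4,fy=2.4,interpolation=3)[:,:,::-1])"
```

```text
tip rel button start, jig [0.001  0.0517] 0.07088034021825135 [-7.3994  1.8656] [-7.5912 -0.7777 20.8753]
```

View pics/s3.png

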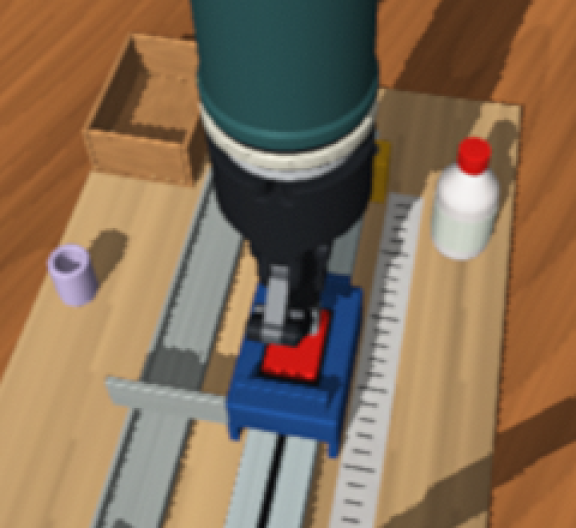

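The carriage follows the finger: it has moved about 40 mm, the button is still down, and the loose things are untouched. I'll continue.

Call:
step_arm([
  {"x":0.0,"y":-0.015,"z":0.0,"ax":0.0,"ay":0.0,"az":0.0,"grip":1.0},
  {"x":0.0,"y":-0.035,"z":0.0,"ax":0.0,"ay":0.0,"az":0.0,"grip":1.0},
  {"x":0.0,"y":-0.055,"z":0.0,"ax":0.0,"ay":0.0,"az":0.0,"grip":1.0},
  {"x":0.0,"y":-0.08,"z":0.0,"ax":0.0,"ay":0.0,"az":0.0,"grip":1.0},
  {"x":0.0,"y":-0.105,"z":0.0,"ax":0.0,"ay":0.0,"az":0.0,"grip":1.0},
  {"x":0.0,"y":-0.125,"z":0.0,"ax":0.0,"ay":0.0,"az":0.0,"grip":1.0},
  {"x":0.0,"y":-0.14,"z":0.0,"ax":0.0,"ay":0.0,"az":0.0,"grip":1.0},
  {"x":0.0,"y":-0.15,"z":0.0,"ax":0.0,"ay":0.0,"az":0.0,"grip":1.0},
  {"x":0.0,"y":-0.16,"z":0.0,"ax":0.0,"ay":0.0,"az":0.0,"grip":1.0},
  {"x":0.0,"y":-0.16,"z":0.0,"ax":0.0,"ay":0.0,"az":0.0,"grip":1.0},
])

```text
time: 6.85
tool_pos: [0.5487, 0.0876, 0.0708]
tcp_rot: [-3.09, -0.558, -0.003]
wrist_force: [-4.6, -0.2, 20.8]
width: -0.001
grip_force: 10.2
```

```bash
cat > st.py <<'E'
from h import *
a=np.radians(20);J=np.array([[np.cos(a),np.sin(a)],[-np.sin(a),np.cos(a)]])
s=bot.read_state();print(s['time'],'tip rel button start, jig',J@(s['tool_pos'][:2]-[.593,-.0365]),s['tool_pos'][2],'F jig',J@s['wrist_force'][:2],s['wrist_force'][2])
E
python3 st.py
```

```text
6.85 tip rel button start, jig [0.0008 0.1317] 0.07084878103448625 F jig [-4.3498  1.4208] 20.751190292316004
```

Only about 12 mm remain by the estimate, so I'll go slowly and watch the force.

Call:
step_arm([
  {"x":0.0,"y":-0.006,"z":0.0,"ax":0.0,"ay":0.0,"az":0.0,"grip":1.0},
  {"x":0.0,"y":-0.012,"z":0.0,"ax":0.0,"ay":0.0,"az":0.0,"grip":1.0},
  {"x":0.0,"y":-0.018,"z":0.0,"ax":0.0,"ay":0.0,"az":0.0,"grip":1.0},
  {"x":0.0,"y":-0.024,"z":0.0,"ax":0.0,"ay":0.0,"az":0.0,"grip":1.0},
  {"x":0.0,"y":-0.028,"z":0.0,"ax":0.0,"ay":0.0,"az":0.0,"grip":1.0},
  {"x":0.0,"y":-0.028,"z":0.0,"ax":0.0,"ay":0.0,"az":0.0,"grip":1.0},
])

```text
time: 7.45
tool_pos: [0.5443, 0.0996, 0.0709]
tcp_rot: [-3.091, -0.559, -0.004]
wrist_force: [-4.8, -5.5, 18.9]
width: 0.002
grip_force: 9.7
```

```bash
python3 st.py
```

```text
7.45 tip rel button start, jig [0.0008 0.1446] 0.0708553829465104 F jig [-6.3972 -3.555 ] 18.88239464080908
```

Call:
step_arm([
  {"x":0.0,"y":-0.005,"z":0.0,"ax":0.0,"ay":0.0,"az":0.0,"grip":1.0},
  {"x":0.0,"y":-0.01,"z":0.0,"ax":0.0,"ay":0.0,"az":0.0,"grip":1.0},
  {"x":0.0,"y":-0.01,"z":0.0,"ax":0.0,"ay":0.0,"az":0.0,"grip":1.0},
])

```text
time: 7.75
tool_pos: [0.5442, 0.1034, 0.0709]
tcp_rot: [3.09, 0.559, 0.009]
wrist_force: [-0.3, -8.2, 15.0]
width: 0.0
grip_force: 7.7
```

```bash
python3 st.py
```

```text
7.75 tip rel button start, jig [0.0019 0.1481] 0.0708754680084884 F jig [-3.1443 -7.6258] 15.024745904890132
```

Call:
step_arm([
  {"x":0.0,"y":0.0,"z":0.004,"ax":0.0,"ay":0.0,"az":0.0,"grip":1.0},
  {"x":0.0,"y":-0.006,"z":0.004,"ax":0.0,"ay":0.0,"az":0.0,"grip":1.0},
  {"x":0.0,"y":-0.012,"z":0.004,"ax":0.0,"ay":0.0,"az":0.0,"grip":1.0},
  {"x":0.0,"y":-0.012,"z":0.004,"ax":0.0,"ay":0.0,"az":0.0,"grip":1.0},
])

```text
time: 8.15
tool_pos: [0.5441, 0.1085, 0.0707]
tcp_rot: [3.088, 0.56, 0.015]
wrist_force: [0.7, -10.9, 21.4]
width: 0.002
grip_force: 10.7
```

```bash
python3 st.py; python3 -c "
from h import *
c=imaging.read_camera('scene');t=imaging.read_camera('top')
a=cv2.resize(c['img'][150:310,230:390],(400,400),interpolation=3);b=cv2.resize(t['img'][120:240,260:380],(400,400),interpolation=3)
cv2.imwrite('pics/s4.png',cv2.hconcat([b,a])[:,:,::-1])"
```

```text
8.15 tip rel button start, jig [0.0036 0.153 ] 0.07069267491222525 F jig [ -3.0622 -10.4414] 21.44147517804147
```

View pics/s4.png

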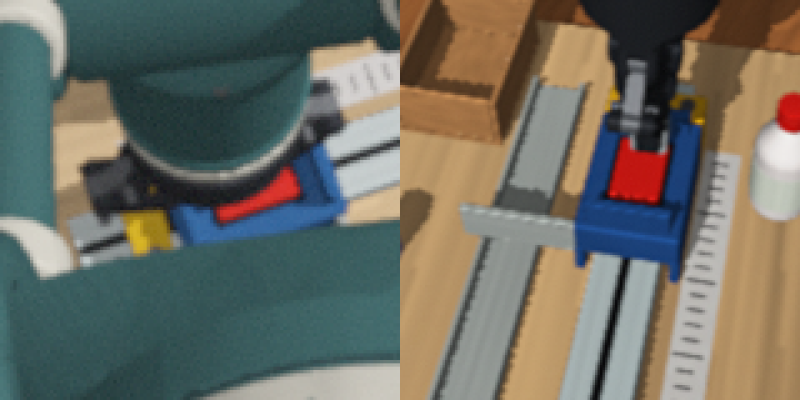

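The top crop shows the blue carriage touching the yellow stop at about (165,235). The scene crop shows the button's near edge at about (610–662, 202), and the bottle and carton clear. I'll check the travel from that edge.

```bash
python3 -c "
from h import *
c=imaging.read_camera('scene');a=np.radians(20);J=np.array([[np.cos(a),np.sin(a)],[-np.sin(a),np.cos(a)]]);b=np.array([.593,-.0365])
ce,r,_=blob(c,(0,150,100),(6,255,255),(290,190,350,250));q=cv2.boxPoints(r);n=q[np.argsort(q[:,1])[2:]].mean(0)
print(J@(ray(c,n,.071)-b)+[0,.022])
ce,r,_=blob(c,(100,130,30),(125,255,255),(290,180,380,280));print(r)
print([ (J@(ray(c,p,.083)-b)) for p in cv2.boxPoints(r)])
"
```

```text
[0.0007 0.1309]
((324.4268798828125, 224.99969482421875), (44.11771011352539, 68.03984832763672), 9.688786506652832)
[array([-0.0241,  0.0543]), array([-0.034 ,  0.1749]), array([0.0347, 0.1725]), array([0.0363, 0.0539])]
```

The travel is about 131 mm, which matches the 132 mm to the stop, and the carriage resists a 10 N push. I'll let the button come up with a straight lift.

Call:
step_arm([
  {"x":0.0,"y":0.0,"z":-0.012,"ax":0.0,"ay":0.0,"az":0.0,"grip":1.0},
  {"x":0.0,"y":0.0,"z":-0.03,"ax":0.0,"ay":0.0,"az":0.0,"grip":1.0},
  {"x":0.0,"y":0.0,"z":-0.06,"ax":0.0,"ay":0.0,"az":0.0,"grip":1.0},
  {"x":0.0,"y":0.0,"z":-0.12,"ax":0.0,"ay":0.0,"az":0.0,"grip":1.0},
  {"x":0.0,"y":0.0,"z":-0.2,"ax":0.0,"ay":0.0,"az":0.0,"grip":1.0},
  {"x":0.0,"y":0.0,"z":-0.26,"ax":0.0,"ay":0.0,"az":0.0,"grip":1.0},
  {"x":0.0,"y":0.0,"z":-0.3,"ax":0.0,"ay":0.0,"az":0.0,"grip":1.0},
  {"x":0.0,"y":0.0,"z":-0.3,"ax":0.0,"ay":0.0,"az":0.0,"grip":1.0},
  {"x":0.0,"y":0.0,"z":-0.3,"ax":0.0,"ay":0.0,"az":0.0,"grip":1.0},
])

```text
time: 9.2
tool_pos: [0.538, 0.1105, 0.2149]
tcp_rot: [-3.089, -0.557, 0.002]
wrist_force: [-0.0, -0.8, -0.6]
width: -0.001
grip_force: 0.0
```

```bash
python3 st.py; python3 -c "
from h import *
c=imaging.read_camera('scene')
cv2.imwrite('pics/s5.png',cv2.resize(c['img'][130:310,210:420],None,fx=2.8,fy=2.8,interpolation=3)[:,:,::-1])"
```

```text
9.2 tip rel button start, jig [-0.0014  0.1569] 0.2148600499199424 F jig [-0.328  -0.7693] -0.6171216198842975
```

View pics/s5.png

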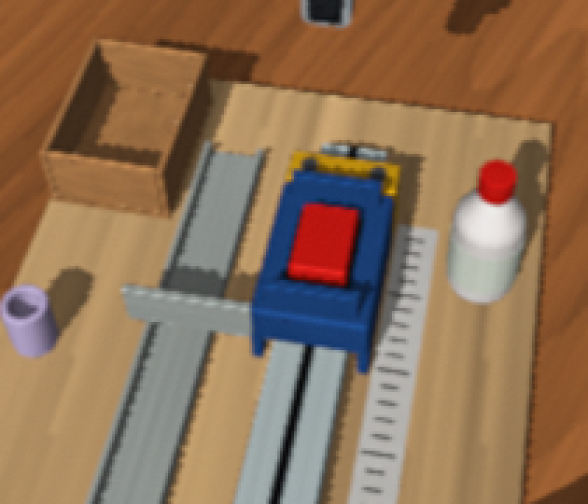

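The carriage stands against the yellow stop at (345,170) and the button at (325,243) is up. The hand is clear and the loose things haven't moved, so I'm handing it in.

```bash
python3 -c "
from workcell import bot
print(bot.finish_job())"
```

```text
the job is handed in; nothing more can be done
None
```

The length stop is against the yellow end stop with the button up, the hand is clear and the loose things are where they were; I handed the job in at about 9.3 s, and no verdict came back.

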